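# Right a fallen sanding drum and hold it keyed home on its spindle

## Task

The sanding drum has toppled over: stand it up on the bench with its knurled collar uppermost, then put it over the sander's spindle and turn its collar until the hidden keyway drops over the cross pin. Push it fully home against the spring ring and finish while your fingers still hold it pushed down there, so that the lock screw could be fitted; do not let go. Leave the glue, the can, the cork block and the plane where they are.

Things in the scene. Friction and masses are not known exactly. Their poses are not given: they have to be found in the camera images.
- drum_center (a point): Sanding drum, loose, lying on its side at the start: a cylinder 52 mm across, 80 mm long, about 0.35 kg; rust-brown abrasive sleeve on the lower 46 mm, bright knurled aluminium collar on the upper 30 mm, a 20 mm hole in its top. Faintly faceted, so it lies still. This point is half-way up its axis, 40 mm from either end; its z axis points to the knurled end.
- drum_foot (a point): Centre of the drum's open lower rim (44 mm wide inside; it stands on this rim), axes as drum_center. A hub with a 20 mm bore sits inside, from 24 to 42 mm above the rim. Two crossed slots 11 mm wide, right through the hub, are the keyway: it fits the cross pin at any of four positions a quarter turn apart, within about 8 degrees.
- spindle_foot (a point): Point on the spindle's axis at the top face of the sander's fixed grey plate (180 mm square, 22 mm thick, on the bench); z axis up. The drum's lower rim is 24 mm above this point while the hub rests uncoupled on the pin, 14 mm when it has dropped over the pin onto the spring ring, 6 mm when pushed home, the hub then on a fixed 28 mm wide steel shoulder.
- spindle_tip (a point): Top of the fixed upright steel spindle, 66 mm above spindle_foot. The spindle is 13 mm in diameter, its top 9 mm a cone; the drum's bore passes over it from above.
- pin_center (a point): Centre of the steel cross pin that sticks out level on both sides of the spindle: 6 mm thick, 32 mm long, 45 mm above spindle_foot. The direction of the pin differs every time and is NOT told by the axes given for this point (those are the plate's).
- ejector (a joint): Brass spring ring, 68 mm in diameter, round the foot of the spindle; the drum's lower rim comes down on it. Reads 0 m when up and 0.008 m when the drum is fully home. The spring starts at 5.5 N and needs about 10 N at home, more than the drum's own weight, so the drum rises again unless it is held down.
- glue: White glue bottle with a red cap, 60 mm in diameter, 130 mm tall, standing on the bench; not to be moved. Origin under its centre.
- finish: Round can of wood finish, 80 mm in diameter, 110 mm tall, standing on the bench; not to be moved. Origin under its centre.
- block: Cork sanding block 110 x 65 x 30 mm lying on the bench; not to be moved. Origin under its centre.
- plane: Wooden hand plane, 220 x 60 mm, 95 mm tall, lying on the bench; not to be moved. Origin under its centre, x along its length.
Things that resemble listed ones, but are neither listed nor needed, are in the scene too. There is more than one size of the part that bears drum_center; the job needs the middle-sized.

How it is judged:
By the outcome, as a careful person would: the job done as asked, in the order asked, and still so for the second after the job is handed in, while the arm keeps its last pose, push and grip.
It also fails if it takes over 72 s, if anything falls off the work surface, if the arm or the gripper's body presses on something with over 40 N, if the wrist force passes 120 N, or if a joint passes its speed limit or range.

## Robot

A 7-joint arm with a two-finger parallel gripper is mounted at the origin on the work surface. World frame = base frame: x ahead of the robot, y to its left, z up, the work surface at z = 0. Lengths are in m, angles in rad, forces in N, time in s.
With the tool pointing down it reaches from about 0.4 to 0.85 m from the base axis. Payload 10.4 kg.
Tool frame: the origin (TCP) lies at the very end of the fingers, on their centre line; the grasp point (between the pads) lies 19 mm behind it; z points along the fingers, y is the direction in which the jaws open and shut (so a half turn about z gives the same grasp; the last joint's range is limited). The gripper opens to 85 mm and grips with 20 to 120 N. Pads are 22 mm wide; open, the fingers measure 114 mm over their backs; the gripper's body (76 mm by 85 mm) begins 54 mm behind the grasp point. The pads swing forward as they close: fully open they stand 13 mm farther back than shut.
Start: joints at [-1.261, 0.332, -0.065, 1.46, 0.022, 1.35, -0.088], TCP at [0.204, 0.591, 0.231] pointing down, gripper open.
Joint ranges: [-2.6, 2.6], [-0.5, 2.12], [-1.47, 1.34], [0.16, 2.42], [-1.27, 4.41], [0.06, 2.06], [-2.6, 2.6]. Speed limits (rad/s): [2.22, 2.22, 2.79, 2.79, 3.14, 3.14, 3.14].

## Interface

Orientations are given as a unit quaternion [x, y, z, w].
In Python, from workcell import manip gives the robot as it stands.
- The arm moves only by the tool arm_command, never from a script. Its arguments are lists of equal length, an entry for each row: "slide": the shift along the tool's x, y, z in mm, a list of three; "turn": the turn about the tool's z in degrees; "grip": the closure, from 0 (fully open) to 1 (shut). In form: {"slide": [[tx, ty, tz], ...], "turn": [turn, ...], "grip": [grip, ...]}. A call has 1 to 10 rows; each row shifts and turns the commanded pose from where the row before left it, along the tool's axes as they then stand; what a row does not reach is not made up. A row lasts 1/12 s, in which the tool goes at most 41.7 mm and 7.16 degrees, less where a joint would pass 70% of its speed; a pose out of reach is approached as far as the arm can. A call with a gripper value outside its range is refused whole. The fingers move at their own pace and stop on an object; "newtons" is the grip in N (left out, the last holds). Time passes only in rows, so rows that do not move let the fingers close. It gives the time, the measured TCP pose, the force and the opening at its end, in the units of the state.
- manip.get_obs(): the state, without advancing time (a new reading comes with each control period).
- manip.camera(name): name is "scene" or "top"; returns the picture (384x512x3 uint8, blue, green, red); there is no depth.
- manip.camera_info(name): a dict with "fx", "fy", "cx", "cy" (pixels), "dist_coeffs" ([k1, k2, p1, p2, k3] as OpenCV has them; the pictures are not rectified), "rvec" (rotation vector, rad) and "tvec" (3), from world to camera coordinates, as OpenCV has them. Camera axes: x right, y down, z forward; pixel columns grow to the right and rows downward; lengths in m; the calibration is good to about 2 mm. A picture is of the moment at which its call begins. camera_info takes no time and is no camera call.
- manip.hand_in(): hands the job in, once; it reports no verdict.
Trained networks look in the newest picture that a camera, given by its name, has taken for a name from the list of things; names that differ only in an ending like _2 or _b are one class to them, and where a whole thing is asked for, a point or a joint stands for the part that bears it (a point fixed in the world has none). Each returns a list of dicts, best first, with "score" (0 to 1); they miss things now and then, are a little off and sometimes report something else, mostly with a low value. They report only what shows in the picture. A call takes as long as a camera call. They do not tell look-alikes from the thing itself.
- manip.cut_out(target, camera): "pixels" (384x512 bool, what is visible of it).
- manip.tip_of(target, camera): "xyz" ([x, y, z] in m, in the coordinates of the camera as it stood for that picture, good to about 4 mm: a listed point, or the origin of a listed thing).
The state is a dict: "clock": time; "joint_pos": joint angles; "joint_velocities": joint speeds; "tau": joint torques, N m; "position": TCP position; "ee_rot": TCP orientation; "ft_force": force on the tool from outside, world axes, zero at the start; "torque": the same for the moment, N m; "grip_width": opening from 0.0 (shut) to 1.0 (fully open).
Only numpy, scipy, OpenCV 4.12 (cv2) and the standard library are available. Lean on these libraries where they do the work, as an engineer would, in place of code of your own. Each camera call takes 0.05 s, during which the arm holds its last target.

## Working session

There is one attempt and no reset: what is moved stays moved. The work goes in short steps, Python scripts to look and compute and a tool call to move; the robot and the scene stay as the last step left them, time stands still between calls to the robot, and variables do not carry over. Pictures are saved under pics/ and viewed, and the job is handed in when it is done.

Besides the shell and the picture viewer there is one more tool, called after ">>>" as name([rows], argument=value, ...), one row to a line, values as JSON. arm_command: Moves the arm, as the interface text tells. Its arguments: {"type":"object","properties":{"slide":{"type":"array","items":{"type":"array","items":{"type":"number"}}},"turn":{"type":"array","items":{"type":"number"}},"grip":{"type":"array","items":{"type":"number"}},"newtons":{"type":"number"}},"required":["slide","turn","grip"]}

```bash
mkdir -p pics; ls; cat > h.py <<'E'
import numpy as np,cv2
from workcell import manip
from scipy.spatial.transform import Rotation as R
def info(n):
    c=manip.camera_info(n);K=np.array([[c['fx'],0,c['cx']],[0,c['fy'],c['cy']],[0,0,1.]])
    return K,np.array(c['dist_coeffs'],float),np.array(c['rvec'],float).reshape(3),np.array(c['tvec'],float).reshape(3)
def proj(n,P):
    K,d,r,t=info(n);return cv2.projectPoints(np.atleast_2d(np.array(P,float)),r,t,K,d)[0][:,0]
def onplane(n,uv,z):
    K,d,r,t=info(n);Rm=R.from_rotvec(r).as_matrix()
    p=cv2.undistortPoints(np.array(uv,float).reshape(-1,1,2),K,d)[:,0]
    D=np.c_[p,np.ones(len(p))]@Rm; C=-Rm.T@t
    return C+D*((z-C[2])/D[:,2])[:,None]
def cam2w(n,x):
    K,d,r,t=info(n);return R.from_rotvec(r).as_matrix().T@(np.array(x)-t)
def campos(n): return cam2w(n,[0,0,0])
E
python3 - <<'E'
from h import *
o=manip.get_obs();print({k:np.round(v,3) for k,v in o.items()})
for n in('scene','top'):
    im=manip.camera(n);cv2.imwrite(f'pics/{n}0.png',im);print(n,campos(n),info(n)[0][0,0])
    for t in('drum_center','drum_foot','spindle_foot','spindle_tip','pin_center','ejector','glue','finish','block','plane'):
        for q in manip.tip_of(t,n)[:4]: print(t,round(q['score'],2),np.round(cam2w(n,q['xyz']),3),np.round(proj(n,cam2w(n,q['xyz'])),0))
E
```

```text
pics
{'clock': np.float64(0.0), 'joint_pos': array([-1.261,  0.333, -0.065,  1.461,  0.022,  1.35 , -0.089]), 'joint_velocities': array([ 0.002,  0.001, -0.001,  0.001, -0.001,  0.   ,  0.   ]), 'tau': array([-1.0000e-03, -6.2544e+01,  4.9000e-02, -3.9161e+01,  1.6000e-02,
        1.0000e-02,  0.0000e+00]), 'position': array([0.204, 0.59 , 0.231]), 'ee_rot': array([ 0.166,  0.986, -0.001, -0.   ]), 'ft_force': array([0.294, 0.301, 0.275]), 'torque': array([-0.014, -0.   ,  0.038]), 'grip_width': np.float64(1.001)}
scene [ 1.06781164 -0.91465423  0.91678504] 346.85119146179164
drum_center 0.72 [ 0.724 -0.233  0.033] [[258. 249.]]
drum_center 0.56 [ 0.587 -0.178  0.019] [[231. 228.]]
drum_center 0.44 [ 0.573 -0.063  0.016] [[243. 208.]]
drum_foot 0.81 [ 0.6   -0.143  0.021] [[239. 222.]]
drum_foot 0.72 [ 0.733 -0.18   0.035] [[268. 239.]]
drum_foot 0.43 [ 0.55  -0.055  0.013] [[239. 205.]]
spindle_foot 0.82 [0.591 0.103 0.02 ] [[267. 184.]]
spindle_tip 0.93 [0.591 0.101 0.088] [[267. 172.]]
pin_center 0.57 [0.591 0.1   0.069] [[267. 175.]]Traceback (most recent call last):
  File "<stdin>", line 6, in <module>
ValueError: it knows: block, drum_center, drum_foot, finish, glue, pin_center, plane, spindle_foot, spindle_tip
```

```bash
python3 - <<'E'
from h import *
n='top'
im=manip.camera(n);cv2.imwrite(f'pics/{n}0.png',im);print(n,campos(n),info(n)[0][0,0])
for t in('drum_center','drum_foot','spindle_foot','spindle_tip','pin_center','glue','finish','block','plane'):
    for q in manip.tip_of(t,n)[:4]: print(t,round(q['score'],2),np.round(cam2w(n,q['xyz']),3),np.round(proj(n,cam2w(n,q['xyz'])),0))
print(manip.get_obs()['clock'])
E
```

```text
top [ 0.47110725 -0.07188771  1.8476972 ] 447.3934725171635
drum_center 0.68 [ 0.725 -0.233  0.038] [[291. 158.]]
drum_center 0.67 [ 0.576 -0.181  0.03 ] [[278. 195.]]
drum_center 0.63 [ 0.577 -0.066  0.019] [[250. 195.]]
drum_center 0.36 [0.59  0.099 0.091] [[208. 190.]]
drum_foot 0.76 [ 0.728 -0.187  0.038] [[280. 157.]]
drum_foot 0.52 [ 0.552 -0.052  0.024] [[247. 201.]]
drum_foot 0.47 [ 0.599 -0.144  0.027] [[269. 189.]]
spindle_foot 0.78 [0.584 0.1   0.021] [[209. 193.]]
spindle_tip 0.78 [0.589 0.099 0.089] [[208. 190.]]
pin_center 0.75 [0.586 0.1   0.068] [[208. 192.]]
glue 0.57 [ 0.621 -0.462  0.002] [[345. 184.]]
finish 0.6 [ 0.629  0.436 -0.003] [[131. 182.]]
finish 0.51 [0.589 0.101 0.09 ] [[207. 190.]]
finish 0.36 [ 0.616 -0.462  0.001] [[345. 185.]]
block 0.6 [ 0.784 -0.03  -0.004] [[241. 145.]]
plane 0.82 [ 0.415 -0.597 -0.001] [[377. 233.]]
0.8
```

View pics/scene0.png

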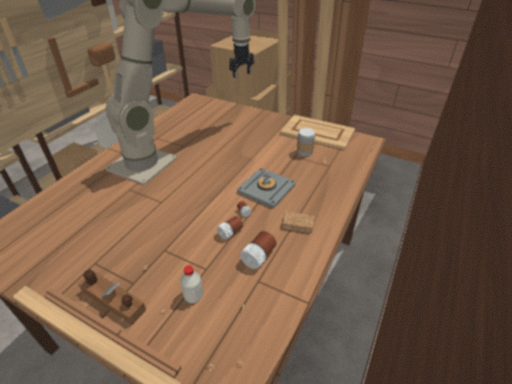

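View pics/top0.png

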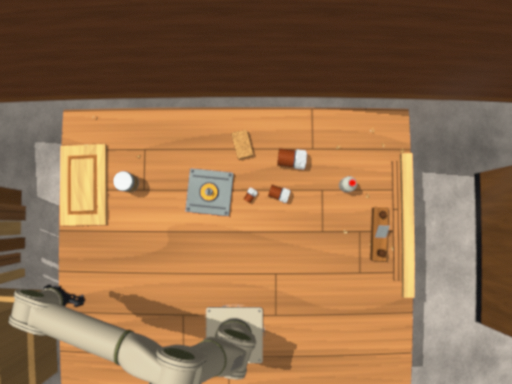

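```bash
python3 - <<'E'
from h import *
a=cv2.imread('pics/top0.png')[140:220,180:320];b=cv2.imread('pics/scene0.png')[160:280,205:325]
cv2.imwrite('pics/topc.png',cv2.resize(a,None,fx=5.7,fy=5.7,interpolation=cv2.INTER_CUBIC))
cv2.imwrite('pics/scenec.png',cv2.resize(b,None,fx=5,fy=5,interpolation=cv2.INTER_CUBIC))
E
```

```text
(no output)
```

View pics/topc.png

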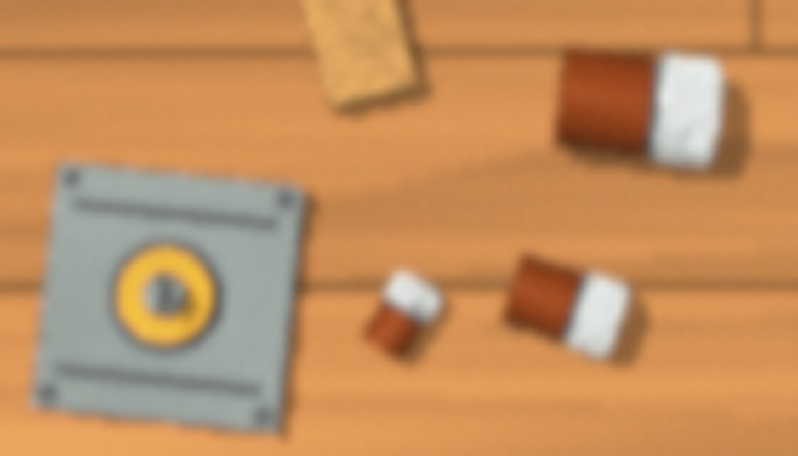

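View pics/scenec.png

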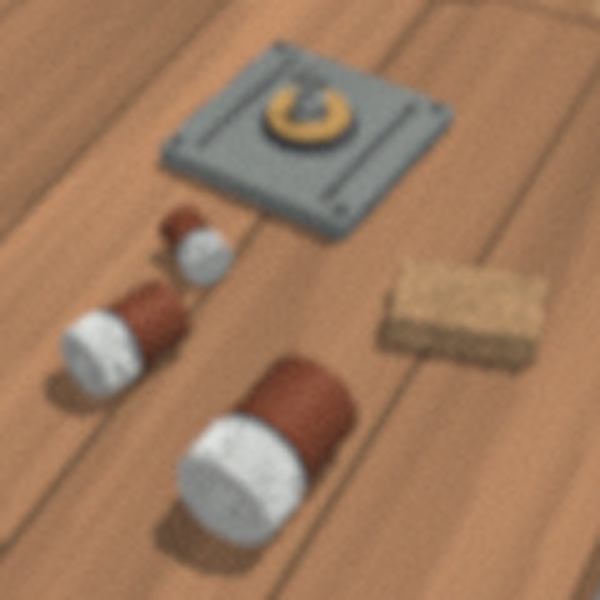

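```bash
cat > fit.py <<'E'
from h import *
from scipy.optimize import minimize
def cyl(c,ax,L,r):
    ax=ax/np.linalg.norm(ax);u=np.cross(ax,[0.3,0.2,1.]);u/=np.linalg.norm(u);v=np.cross(ax,u)
    t=np.linspace(0,2*np.pi,40,endpoint=False)
    ring=r*(np.cos(t)[:,None]*u+np.sin(t)[:,None]*v)
    return np.r_[c-ax*L/2+ring,c+ax*L/2+ring]
def sil(n,P,S=8):
    h=cv2.convexHull(proj(n,P).astype(np.float32))[:,0]
    m=np.zeros((384,512),np.uint8)
    cv2.fillConvexPoly(m,np.round((h)*16).astype(int),1,shift=4)
    return m
def softsil(n,P,box,S=8):
    x0,y0,x1,y1=box
    h=cv2.convexHull(proj(n,P).astype(np.float32))[:,0]
    m=np.zeros(((y1-y0)*S,(x1-x0)*S),np.float32)
    cv2.fillConvexPoly(m,np.round((h-[x0-.5,y0-.5])*S).astype(np.int32),1.0)
    return cv2.resize(m,(x1-x0,y1-y0),interpolation=cv2.INTER_AREA)
E
python3 - <<'E'
from fit import *
masks={}
exp={n:proj(n,[[0.582,-0.18,0.026]])[0] for n in('scene','top')}
for n in exp:
    for k in range(1):
        im=manip.camera(n)
        for q in manip.cut_out('drum_center',n):
            m=q['pixels'];ys,xs=np.nonzero(m)
            d=np.hypot(xs.mean()-exp[n][0],ys.mean()-exp[n][1])
            print(n,q['score'],xs.mean(),ys.mean(),m.sum())
            if d<6 and n not in masks: masks[n]=m.astype(np.float32)
def cost(p,ns):
    e=0
    for n in ns:
        u,v=exp[n].astype(int);b=(u-25,v-25,u+25,v+25)
        s=softsil(n,cyl(np.array([p[0],p[1],0.026]),np.array([np.cos(p[2]),np.sin(p[2]),0]),.08,.026),b)
        e+=np.abs(s-masks[n][b[1]:b[3],b[0]:b[2]]).sum()
    return e
for ns in([k] for k in masks): 
    r=minimize(cost,[.582,-.18,-2.0],args=(ns,),method='Nelder-Mead',options=dict(initial_simplex=[[.582,-.18,-2],[.59,-.18,-2],[.582,-.17,-2],[.582,-.18,-1.8]]));print(ns,r.x,np.degrees(r.x[2]),r.fun)
ns=list(masks);r=minimize(cost,r.x,args=(ns,),method='Nelder-Mead',options=dict(initial_simplex=r.x+np.array([[0,0,0],[.008,0,0],[0,.008,0],[0,0,.2]])));print(ns,r.x,np.degrees(r.x[2]),r.fun)
im=cv2.imread('pics/top0.png');hsv=cv2.cvtColor(im,cv2.COLOR_BGR2HSV)
sub=np.zeros(im.shape[:2],bool);sub[160:225,180:240]=1
gray=sub&(hsv[...,1]<70);gold=sub&(hsv[...,1]>120)&(hsv[...,2]>150)
full=cv2.morphologyEx(gray.astype(np.uint8),cv2.MORPH_OPEN,np.ones((3,3)))
c=max(cv2.findContours(full,cv2.RETR_EXTERNAL,cv2.CHAIN_APPROX_NONE)[0],key=cv2.contourArea)
rc=cv2.minAreaRect(c);print('plate',rc,onplane('top',[rc[0]],.018))
n,lab,st,ce=cv2.connectedComponentsWithStats(full)
hole=np.zeros_like(full);cv2.drawContours(hole,[c],-1,1,-1)
inner=(hole>0)&(hsv[...,1]>100);inner[:182]=0;inner[202:]=0
ys,xs=np.nonzero(inner);h=cv2.convexHull(np.c_[xs,ys]);e=cv2.minEnclosingCircle(h);M=cv2.moments(h);cc=[M['m10']/M['m00'],M['m01']/M['m00']];print('ring',e,cc,onplane('top',[e[0],cc],.034))
print(manip.get_obs()['clock'])
E
```

```text
scene 0.85 229.70868347338936 226.47899159663865 357
scene 0.77 258.0540184453228 249.21475625823453 759
top 0.79 291.70717131474106 158.6195219123506 502
top 0.7 249.7117117117117 196.2072072072072 111
top 0.5 278.787037037037 192.97222222222223 216
top 0.19 208.20555555555555 192.3 180
['scene'] [ 0.58240898 -0.1809915  -1.86891975] -107.0812141574485 22.078125
['top'] [ 0.58420169 -0.18332033 -1.97057028] -112.90536020866719 41.53125
['scene', 'top'] [ 0.58273684 -0.18129854 -1.89471404] -108.55911763245147 64.015625
plate ((209.0126190185547, 191.7156524658203), (43.92715835571289, 43.53654098510742), 6.115502834320068) [[0.58814275 0.10189969 0.018     ]]
ring ((208.61111450195312, 191.61111450195312), 8.785959243774414) [208.58478260869566, 191.5492753623188] [[0.58754342 0.10202161 0.034     ]
 [0.5877954  0.10213099 0.034     ]]
1.0
```

>>> arm_command([
  [-31,-15,0],
  [-31,-15,0],
  [-31,-15,0],
  [-31,-15,0],
  [-31,-15,0],
  [-31,-15,0],
  [-31,-15,0],
  [-31,-15,0],
  [-31,-15,0],
  [-31,-15,0],
], turn=[0,0,0,0,0,0,0,0,0,0], grip=[0,0,0,0,0,0,0,0,0,0], newtons=20)

```text
clock: 1.83
position: [0.4491, 0.3463, 0.2316]
ee_rot: [0.166, 0.986, 0.0, 0.0]
ft_force: [0.4, 0.8, 0.0]
grip_width: 0.996
```

>>> arm_command([
  [-31,-15,0],
  [-31,-15,0],
  [-17,-32.5,0],
  [-17,-32.5,0],
  [-17,-32.5,0],
  [-17,-32.5,0],
  [-17,-32.5,0],
  [-17,-32.5,0],
  [-17,-32.5,0],
  [-17,-32.5,0],
], turn=[0,0,0,0,0,0,0,0,0,0], grip=[0,0,0,0,0,0,0,0,0,0])

```text
clock: 2.67
position: [0.5405, 0.0072, 0.2316]
ee_rot: [0.166, 0.986, 0.0, 0.0]
ft_force: [1.1, 0.6, 0.1]
grip_width: 1.002
```

>>> arm_command([
  [0,0,0],
  [0,0,0],
  [0,0,0],
  [0,0,0],
  [0,0,0],
  [0,0,0],
  [0,0,0],
  [0,0,0],
  [0,0,0],
  [0,0,0],
], turn=[7,7,7,7,7,7,7,7,7,7], grip=[0,0,0,0,0,0,0,0,0,0])

```text
clock: 3.5
position: [0.5406, 0.0089, 0.2314]
ee_rot: [0.703, 0.711, 0.0, 0.0]
ft_force: [0.8, 0.4, 0.7]
grip_width: 1.003
```

>>> arm_command([
  [0,0,0],
  [0,0,0],
  [0,0,0],
  [0,0,0],
  [0,0,0],
], turn=[7,7,6.4,0,0], grip=[0,0,0,0,0])

```text
clock: 3.92
position: [0.5406, 0.009, 0.2314]
ee_rot: [0.815, 0.579, 0.0, -0.0]
ft_force: [-0.3, 0.3, 0.1]
grip_width: 1.003
```

>>> arm_command([
  [-32,17,0],
  [-32,17,0],
  [-32,17,0],
  [-32,17,0],
  [-32,17,0],
  [-33,17,0],
  [0,0,37],
  [0,0,37],
  [0,0,37],
  [0,0,0],
], turn=[0,0,0,0,0,0,0,0,0,0], grip=[0,0,0,0,0,0,0,0,0,0])

```text
clock: 4.75
position: [0.5686, -0.2055, 0.1133]
ee_rot: [0.815, 0.579, -0.003, -0.004]
ft_force: [-1.7, 0.4, 0.0]
grip_width: 1.001
```

```bash
cat > pic.py <<'E'
import sys
from h import *
n,u,v,w,name=sys.argv[1],*map(int,sys.argv[2:5]),sys.argv[5]
im=manip.camera(n)[max(v-w,0):v+w,max(u-w,0):u+w]
s=580/(2*w);cv2.imwrite(f'pics/{name}.png',cv2.resize(im,None,fx=s,fy=s,interpolation=cv2.INTER_CUBIC))
o=manip.get_obs();print(np.round(o['position'],4),np.round(o['ft_force'],1),o['clock'])
E
python3 pic.py scene 235 215 50 a1; python3 pic.py top 275 190 40 a2
```

```text
[ 0.5702 -0.2062  0.1174] [ 0.4 -0.4  0.8] 4.8
[ 0.572  -0.2069  0.1204] [ 0.  -0.2  0.8] 4.85
```

View pics/a1.png

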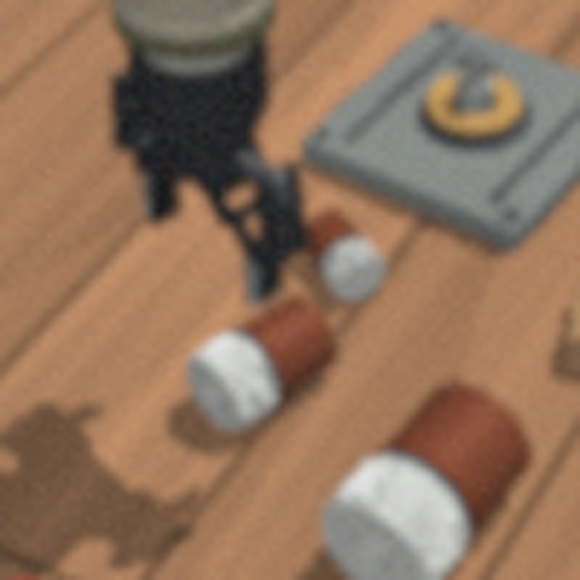

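View pics/a2.png

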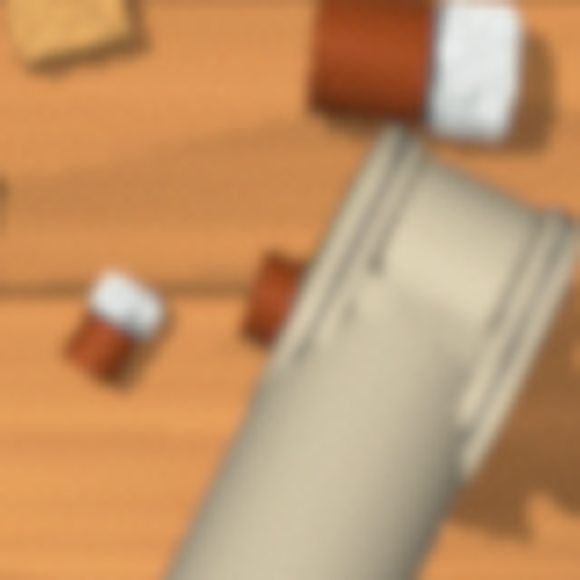

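>>> arm_command([
  [0,0,30],
  [0,0,30],
  [0,0,30],
  [0,0,21],
  [0,0,0],
  [0,0,0],
  [0,0,0],
], turn=[0,0,0,0,0,0,0], grip=[0,0,0,0,0,0,0])

```text
clock: 5.43
position: [0.5745, -0.2077, 0.0124]
ee_rot: [0.816, 0.578, 0.001, 0.002]
ft_force: [-0.1, 0.4, 0.8]
grip_width: 0.997
```

```bash
python3 pic.py scene 235 220 40 a3
```

```text
[ 0.5745 -0.2077  0.0124] [ 0.  -0.4  1.1] 5.4833
```

View pics/a3.png

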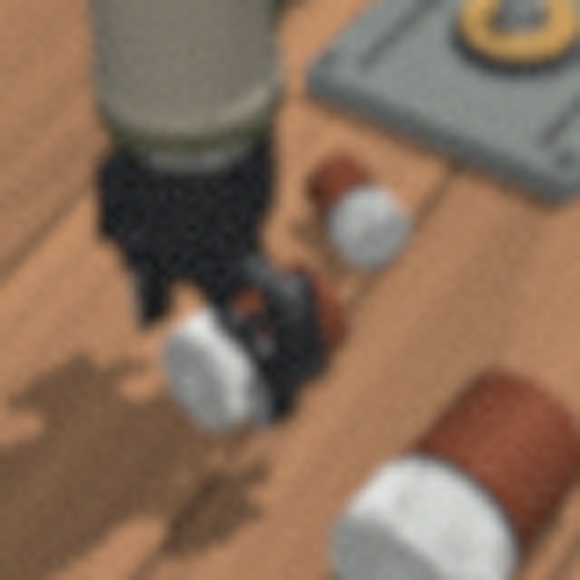

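>>> arm_command([
  [0,0,5],
  [0,0,0],
  [0,0,0],
  [0,0,0],
  [0,0,0],
  [0,0,0],
  [0,0,0],
  [0,0,0],
], turn=[0,0,0,0,0,0,0,0], grip=[0,0.3,0.6,1,1,1,1,1], newtons=20)

```text
clock: 6.15
position: [0.5727, -0.2071, 0.0048]
ee_rot: [0.816, 0.577, 0.0, 0.0]
ft_force: [-0.3, 1.0, 5.2]
grip_width: 0.604
```

>>> arm_command([
  [2.3,0,-5.5],
  [2.9,0,-5.3],
  [3.5,0,-5],
  [4.1,0,-4.9],
  [0,0,0],
  [0,0,0],
], turn=[0,0,0,0,0,0], grip=[1,1,1,1,1,1])

```text
clock: 6.65
position: [0.5771, -0.1944, 0.0253]
ee_rot: [0.816, 0.578, 0.0, 0.0]
ft_force: [-0.3, 0.2, -3.2]
grip_width: 0.601
```

```bash
python3 pic.py scene 235 220 40 a4
```

```text
[ 0.5767 -0.1947  0.025 ] [-0.6 -0.1 -4. ] 6.7
```

View pics/a4.png

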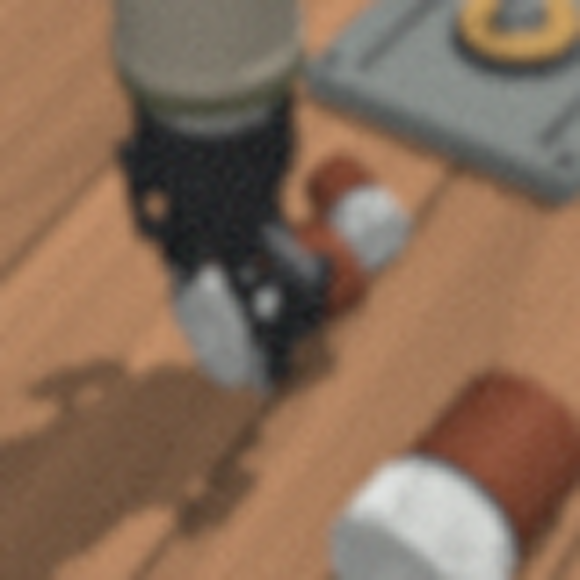

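```bash
cat > ov.py <<'E'
import sys
from fit import *
# args: name u v w axialgrip tilts...
name=sys.argv[1];u,v,w=map(int,sys.argv[2:5]);ag=float(sys.argv[5]);tilts=list(map(float,sys.argv[6:]))
o=manip.get_obs();p=np.array(o['position']);Rm=R.from_quat(o['ee_rot']).as_matrix()
im=manip.camera('scene')[v-w:v+w,u-w:u+w];s=580/(2*w);im=cv2.resize(im,None,fx=s,fy=s,interpolation=cv2.INTER_CUBIC)
g=p-Rm[:,2]*0.0215
for t,c in zip(tilts,[(0,255,0),(255,0,255),(255,255,0)]):
    t=np.radians(t);ax=-Rm[:,0]*np.cos(t)-Rm[:,2]*np.sin(t)
    cc=g-ax*ag+ax*.04
    P=proj('scene',cyl(cc,ax,.08,.026))
    for q in(P[:40],P[40:]):
        cv2.polylines(im,[np.round((q-[u-w-.5,v-w-.5])*s).astype(int)],True,c,1)
cv2.imwrite(f'pics/{name}.png',im)
E
python3 ov.py o1 235 220 40 0.066 0 20
```

```text
(no output)
```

View pics/o1.png

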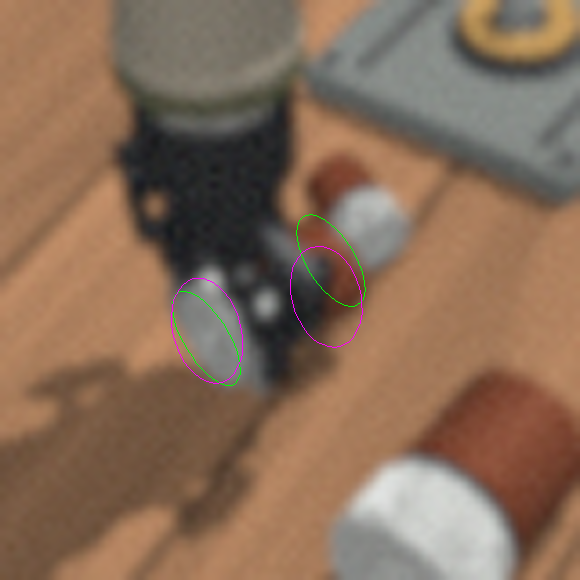

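>>> arm_command([
  [0,0,0],
  [0,0,0],
  [0,0,0],
], turn=[0,0,0], grip=[0.45,0.43,0.42])

```text
clock: 7.0
position: [0.5765, -0.1952, 0.0248]
ee_rot: [0.817, 0.577, -0.0, -0.0]
ft_force: [0.7, -0.3, -3.0]
grip_width: 0.608
```

>>> arm_command([
  [0,0,0],
  [0,0,0],
], turn=[0,0], grip=[0.41,0.405])

```text
clock: 7.17
position: [0.5766, -0.195, 0.0249]
ee_rot: [0.817, 0.577, -0.0, -0.0]
ft_force: [0.6, -0.9, -3.2]
grip_width: 0.606
```

```bash
python3 ov.py o2 235 220 40 0.062 0 20
```

```text
(no output)
```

View pics/o2.png

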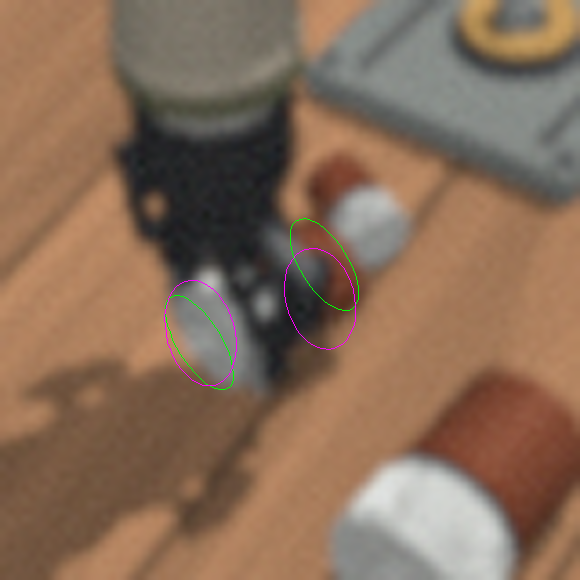

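>>> arm_command([
  [0,0,0],
  [0,0,0],
], turn=[0,0], grip=[0.4,0.395])

```text
clock: 7.38
position: [0.5767, -0.195, 0.025]
ee_rot: [0.816, 0.577, 0.0, -0.0]
ft_force: [0.4, 1.2, -2.6]
grip_width: 0.604
```

>>> arm_command([
  [0,0,0],
  [0,0,0],
], turn=[0,0], grip=[0.39,0.39])

```text
clock: 7.55
position: [0.5768, -0.1949, 0.0251]
ee_rot: [0.816, 0.577, 0.0, 0.0]
ft_force: [0.4, 1.3, -1.2]
grip_width: 0.611
```

Force is dropping; the drum is slipping/pivoting. Look.

```bash
python3 ov.py o3 235 220 40 0.070 0 20
```

```text
(no output)
```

View pics/o3.png

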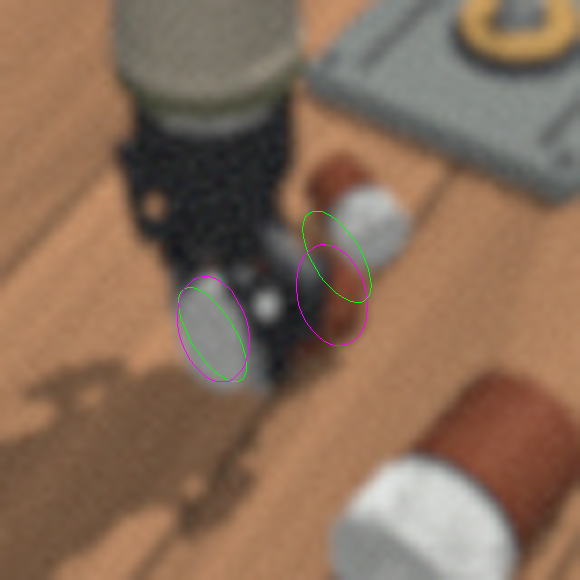

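>>> arm_command([
  [4,0,-4.4],
  [4.6,0,-4],
  [5.2,0,-3.8],
  [5.8,0,-3.4],
  [0,0,0],
], turn=[0,0,0,0,0], grip=[0.392,0.392,0.392,0.392,0.392])

```text
clock: 8.02
position: [0.5846, -0.1749, 0.0417]
ee_rot: [0.816, 0.578, 0.001, 0.0]
ft_force: [-0.1, 0.5, 0.8]
grip_width: 0.609
```

```bash
python3 ov.py o4 235 220 40 0.070 20 40
```

```text
(no output)
```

View pics/o4.png

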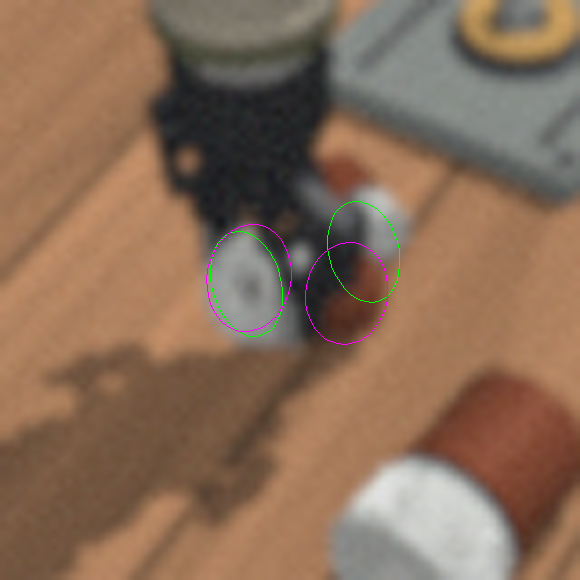

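>>> arm_command([
  [0,0,0],
  [5.5,0,-3.2],
  [5.8,0,-2.6],
  [6.2,0,-2.1],
  [6.3,0,-1.6],
  [6.5,0,-1.1],
  [0,0,0],
], turn=[0,0,0,0,0,0,0], grip=[0.395,0.395,0.395,0.395,0.395,0.395,0.395])

```text
clock: 8.65
position: [0.5942, -0.1458, 0.0514]
ee_rot: [0.816, 0.578, 0.0, -0.0]
ft_force: [0.4, 0.6, -3.4]
grip_width: 0.606
```

```bash
python3 ov.py o5 240 215 40 0.070 40 60
```

```text
(no output)
```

View pics/o5.png

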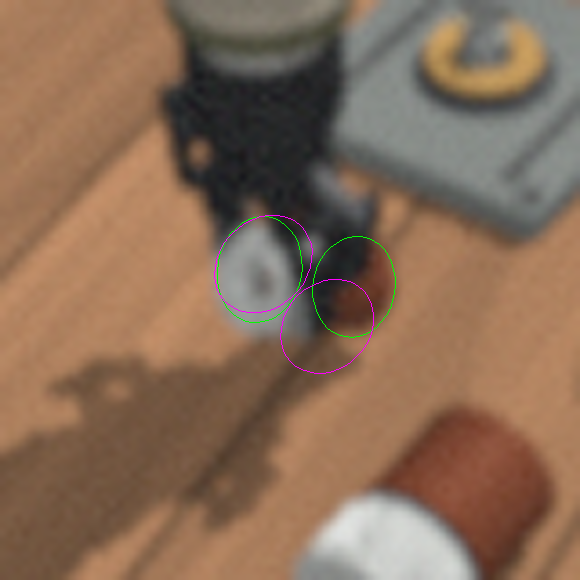

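>>> arm_command([
  [0,0,0],
  [0,0,0],
  [0,0,0],
], turn=[0,0,0], grip=[0.391,0.39,0.39])

```text
clock: 8.95
position: [0.5933, -0.1484, 0.0514]
ee_rot: [0.817, 0.577, 0.0, 0.0]
ft_force: [-0.4, -0.1, 0.2]
grip_width: 0.608
```

```bash
python3 ov.py o6 240 215 40 0.070 40 60
```

```text
(no output)
```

View pics/o6.png

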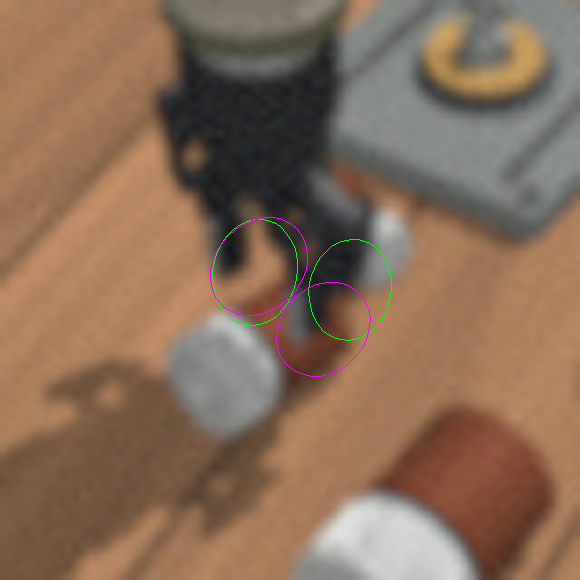

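>>> arm_command([
  [0,0,0],
  [0,0,0],
  [0,0,-30],
  [0,0,-30],
  [0,0,-30],
  [0,0,-30],
  [30,0,0],
  [30,0,0],
  [30,0,0],
  [0,0,0],
], turn=[0,0,0,0,0,0,0,0,0,0], grip=[0.2,0,0,0,0,0,0,0,0,0])

```text
clock: 9.83
position: [0.6251, -0.0551, 0.1709]
ee_rot: [0.814, 0.581, 0.001, -0.001]
ft_force: [0.1, 1.0, -0.7]
grip_width: 1.0
```

```bash
cat > meas.py <<'E'
from fit import *
import sys
g=np.array([float(sys.argv[1]),float(sys.argv[2]),np.radians(float(sys.argv[3]))])
masks={}
exp={n:proj(n,[[g[0],g[1],0.026]])[0] for n in('scene','top')}
for n in exp:
    im=manip.camera(n);cv2.imwrite(f'pics/m_{n}.png',im)
    for q in manip.cut_out('drum_center',n):
        m=q['pixels'];ys,xs=np.nonzero(m)
        d=np.hypot(xs.mean()-exp[n][0],ys.mean()-exp[n][1])
        print(n,round(q['score'],2),xs.mean().round(1),ys.mean().round(1),m.sum())
        if d<8 and n not in masks: masks[n]=m.astype(np.float32)
def cost(p,ns):
    e=0
    for n in ns:
        u,v=exp[n].astype(int);b=(u-28,v-28,u+28,v+28)
        s=softsil(n,cyl(np.array([p[0],p[1],0.026]),np.array([np.cos(p[2]),np.sin(p[2]),0]),.08,.026),b)
        e+=np.abs(s-masks[n][b[1]:b[3],b[0]:b[2]]).sum()
    return e
for ns in [[k] for k in masks]+[list(masks)]:
    r=minimize(cost,g,args=(ns,),method='Nelder-Mead',options=dict(initial_simplex=g+np.array([[0,0,0],[.008,0,0],[0,.008,0],[0,0,.2]])));print(ns,r.x[:2].round(4),np.degrees(r.x[2]).round(1),r.fun)
p=r.x;print('clock',manip.get_obs()['clock'],manip.get_obs()['position'])
E
python3 meas.py .585 -.185 -110
python3 - <<'E'
import cv2
a=cv2.imread('pics/m_scene.png')[170:280,190:300];b=cv2.imread('pics/m_top.png')[140:220,230:310]
import numpy as np
r=lambda i:cv2.resize(i,(390,390),interpolation=cv2.INTER_CUBIC)
cv2.imwrite('pics/m1.png',np.hstack([r(a),r(b)]))
E
```

```text
scene 0.77 258.6 248.9 792
scene 0.66 235.6 222.6 365
top 0.7 291.4 158.2 521
top 0.6 271.8 191.5 242
top 0.32 125.3 181.7 343
['scene'] [ 0.5919 -0.1537] -110.4 19.265625
['top'] [ 0.5893 -0.1548] -106.8 21.703125
['scene', 'top'] [ 0.591  -0.1543] -109.3 48.5625
clock 10.0333 [ 0.62296389 -0.06430725  0.17118317]
```

View pics/m1.png

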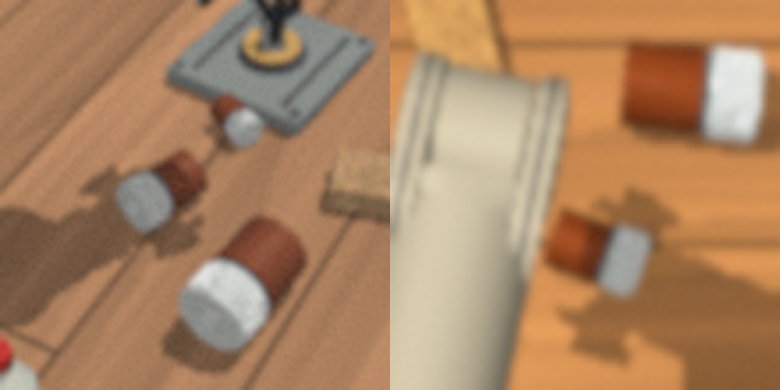

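>>> arm_command([
  [-34.5,0,0],
  [-34.5,0,0],
  [-34.5,0,0],
  [-34.5,0,0],
  [0,0,35],
  [0,0,35],
  [0,0,35],
  [0,0,35],
  [0,0,0],
  [0,0,0],
], turn=[0,0,0,0,0,0,0,0,0,0], grip=[0,0,0,0,0,0,0,0,0,0])

```text
clock: 10.87
position: [0.5757, -0.1943, 0.0306]
ee_rot: [0.817, 0.577, -0.001, -0.001]
ft_force: [0.1, -0.2, 0.9]
grip_width: 1.002
```

>>> arm_command([
  [0,0,25],
  [0,0,0],
  [0,0,0],
], turn=[0,0,0], grip=[0,0,0])

```text
clock: 11.12
position: [0.5777, -0.1938, 0.0079]
ee_rot: [0.817, 0.577, 0.0, 0.0]
ft_force: [0.7, -0.1, 0.3]
grip_width: 1.0
```

```bash
python3 ov.py o7 235 215 40 0.082 0
```

View pics/o7.png

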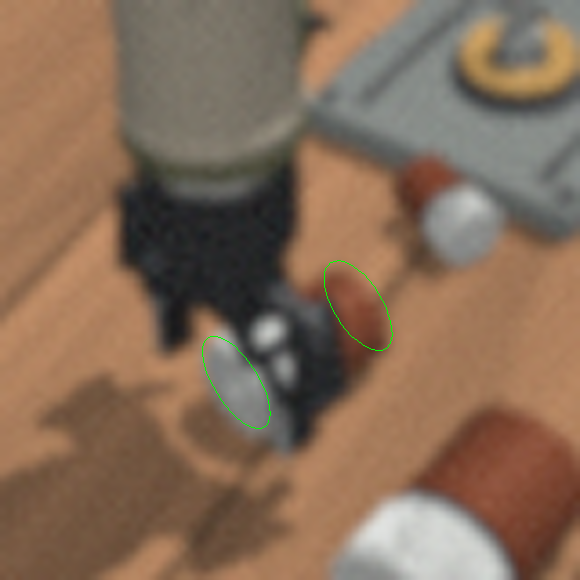

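>>> arm_command([
  [2,0,2],
  [0,0,0],
  [0,0,0],
  [0,0,0],
  [0,0,0],
  [0,0,0],
  [0,0,0],
], turn=[0,0,0,0,0,0,0], grip=[0,0.3,0.6,1,1,1,1], newtons=20)

```text
clock: 11.75
position: [0.5783, -0.1912, 0.0049]
ee_rot: [0.816, 0.577, 0.0, 0.0]
ft_force: [-1.8, 1.4, 6.5]
grip_width: 0.603
```

>>> arm_command([
  [2,0,-5],
  [3,0,-5],
  [3.5,0,-5],
  [4,0,-5],
  [0,0,0],
  [0,0,0],
], turn=[0,0,0,0,0,0], grip=[1,1,1,1,1,1])

```text
clock: 12.25
position: [0.5825, -0.179, 0.0245]
ee_rot: [0.816, 0.578, 0.0, 0.0]
ft_force: [-0.1, -0.8, -2.9]
grip_width: 0.601
```

```bash
python3 ov.py o8 240 215 40 0.080 0 20
```

```text
(no output)
```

View pics/o8.png

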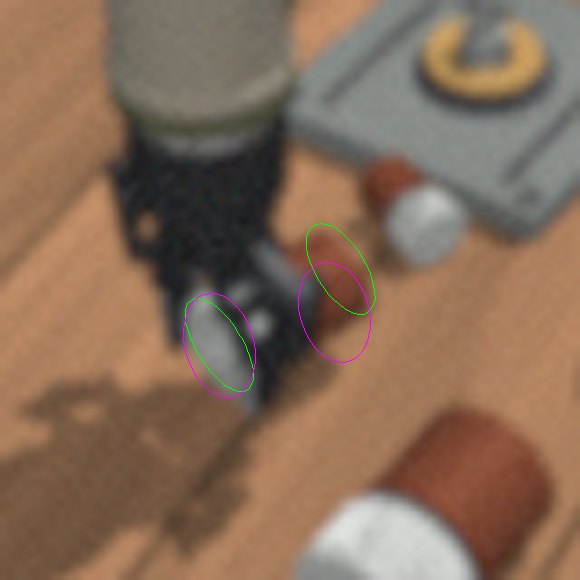

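>>> arm_command([
  [0,0,-8],
  [0,0,-8],
  [0,0,-8],
  [0,0,-8],
  [0,0,0],
  [0,0,0],
  [0,0,0],
  [0,0,0],
], turn=[0,0,0,0,0,0,0,0], grip=[1,1,1,1,1,1,1,1])

```text
clock: 12.97
position: [0.5818, -0.1794, 0.0558]
ee_rot: [0.816, 0.577, -0.0, -0.0]
ft_force: [0.2, 0.6, -2.9]
grip_width: 0.603
```

```bash
python3 ov.py o9 240 215 40 0.077 0 20
```

```text
(no output)
```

View pics/o9.png

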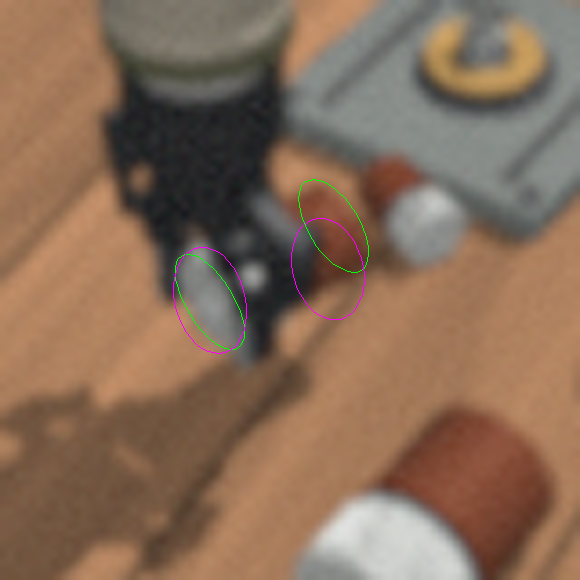

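>>> arm_command([
  [0,0,-40],
  [0,0,-40],
  [0,0,40],
  [0,0,-40],
  [0,0,40],
  [0,0,-40],
  [0,0,40],
  [0,0,-40],
  [0,0,40],
  [0,0,-40],
], turn=[0,0,0,0,0,0,0,0,0,0], grip=[1,1,1,1,1,1,1,1,1,1])

```text
clock: 13.85
position: [0.5757, -0.1774, 0.1215]
ee_rot: [0.816, 0.578, -0.009, -0.006]
ft_force: [-4.1, 2.8, -6.6]
grip_width: 0.604
```

```bash
python3 ov.py o10 235 200 40 0.077 20 40
```

```text
(no output)
```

View pics/o10.png

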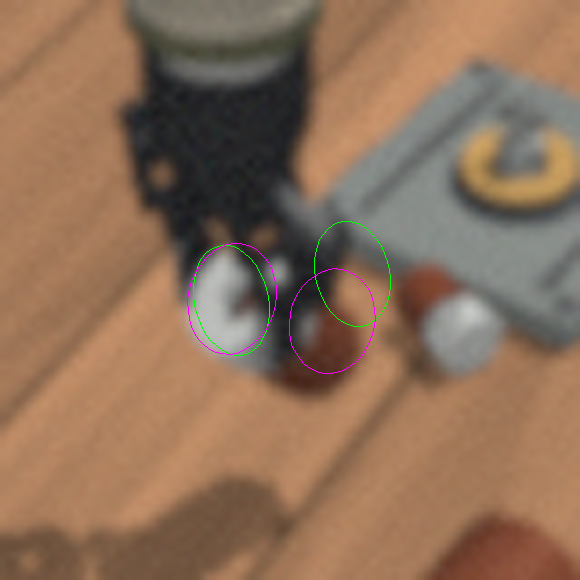

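>>> arm_command([
  [0,0,40],
  [0,0,-40],
  [0,0,40],
  [0,0,-40],
  [0,0,40],
  [0,0,-40],
  [0,0,40],
  [0,0,-40],
  [0,0,0],
  [0,0,0],
], turn=[0,0,0,0,0,0,0,0,0,0], grip=[1,1,1,1,1,1,1,1,1,1])

```text
clock: 14.73
position: [0.583, -0.18, 0.1374]
ee_rot: [0.817, 0.577, 0.001, 0.001]
ft_force: [-0.7, -0.0, -3.2]
grip_width: 0.608
```

```bash
python3 ov.py o11 235 200 40 0.075 50 70
```

```text
(no output)
```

View pics/o11.png

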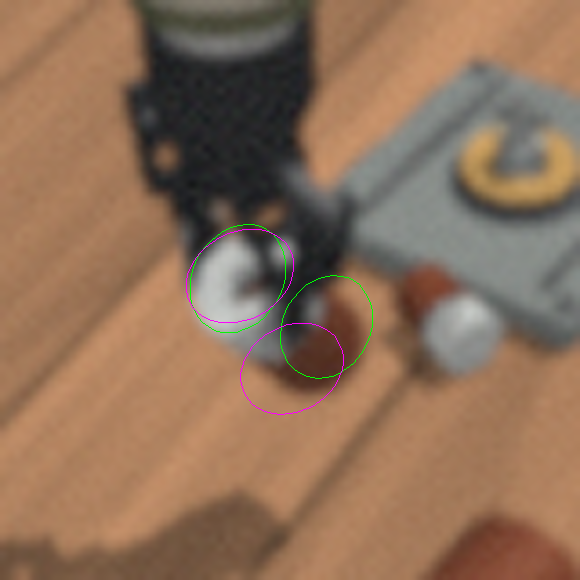

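>>> arm_command([
  [-15,0,20],
  [-15,0,25],
  [0,0,25],
  [0,0,6],
  [0,0,3],
  [0,0,0],
  [0,0,0],
], turn=[0,0,0,0,0,0,0], grip=[1,1,1,1,1,1,1])

```text
clock: 15.37
position: [0.5721, -0.2085, 0.0584]
ee_rot: [0.817, 0.577, 0.0, 0.0]
ft_force: [-3.7, -2.4, 6.0]
grip_width: 0.602
```

```bash
python3 ov.py o12 225 220 40 0.075 50 60
```

```text
(no output)
```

View pics/o12.png

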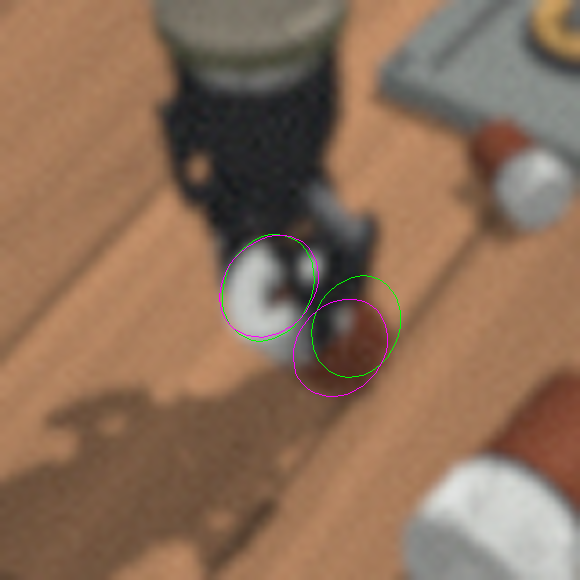

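>>> arm_command([
  [5,0,-0.8],
  [5,0,-0.6],
  [5,0,-0.3],
  [5,0,0],
  [5,0,0],
  [0,0,0],
], turn=[0,0,0,0,0,0], grip=[1,1,1,1,1,1])

```text
clock: 15.92
position: [0.5811, -0.1823, 0.0587]
ee_rot: [0.816, 0.578, 0.0, -0.0]
ft_force: [0.3, 0.2, -1.3]
grip_width: 0.604
```

```bash
python3 ov.py o13 225 220 40 0.075 60 80
```

```text
(no output)
```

View pics/o13.png

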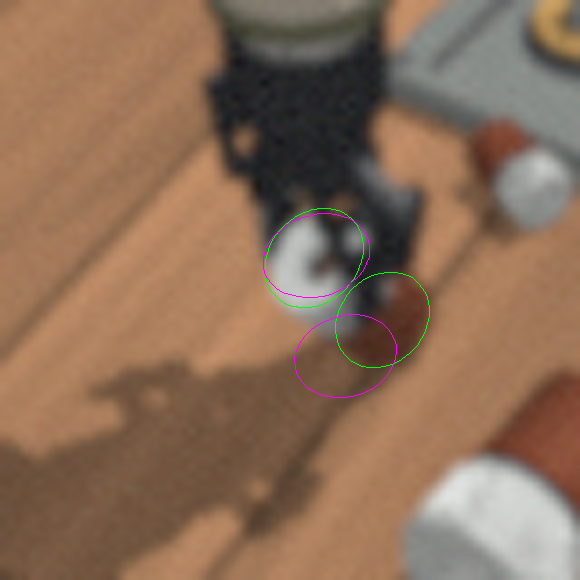

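>>> arm_command([
  [0,0,2],
  [4,0,1],
  [5,0,0],
  [5,0,0],
  [5,0,0],
  [0,0,0],
], turn=[0,0,0,0,0,0], grip=[0.405,0.4,0.4,0.4,0.4,0.4])

```text
clock: 16.47
position: [0.5877, -0.167, 0.0578]
ee_rot: [0.817, 0.577, 0.001, 0.001]
ft_force: [-5.1, -1.1, 15.0]
grip_width: 0.6
```

```bash
python3 ov.py o14 225 220 40 0.075 60 80
```

```text
(no output)
```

View pics/o14.png

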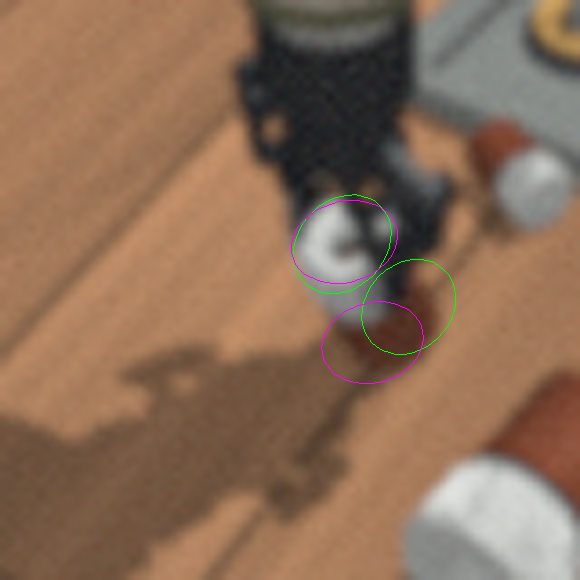

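>>> arm_command([
  [5,0,0],
  [5,0,0],
  [5,0,0.3],
  [5,0,0.5],
  [4,0,0.5],
  [0,0,0],
], turn=[0,0,0,0,0,0], grip=[0.4,0.4,0.4,0.4,0.4,0.4])

```text
clock: 17.02
position: [0.5952, -0.143, 0.0545]
ee_rot: [0.816, 0.578, 0.0, 0.0]
ft_force: [-0.6, -0.1, 3.0]
grip_width: 0.6
```

```bash
python3 ov.py o15 235 215 40 0.075 70 90
```

```text
(no output)
```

View pics/o15.png

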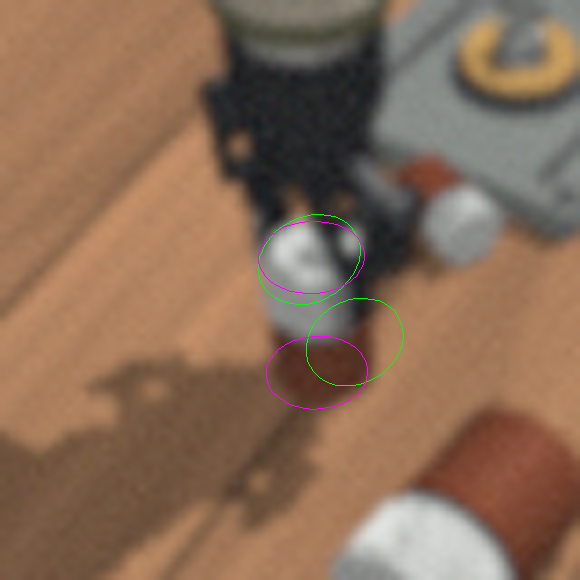

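>>> arm_command([
  [1,0,1.5],
  [0,0,0],
  [0,0,0],
  [0,0,0],
  [0,0,0],
  [0,0,0],
  [0,0,0],
], turn=[0,0,0,0,0,0,0], grip=[0.4,0.4,0.39,0.38,0.37,0.3,0.0])

```text
clock: 17.65
position: [0.595, -0.1428, 0.0529]
ee_rot: [0.817, 0.577, -0.0, -0.0]
ft_force: [-0.1, 0.8, 0.2]
grip_width: 0.819
```

>>> arm_command([
  [0,0,-30],
  [0,0,-30],
  [0,0,-30],
  [-35,0,0],
  [-35,0,0],
  [-35,0,0],
  [0,0,0],
], turn=[0,0,0,0,0,0,0], grip=[0,0,0,0,0,0,0])

```text
clock: 18.23
position: [0.5563, -0.25, 0.1438]
ee_rot: [0.819, 0.573, -0.001, 0.001]
ft_force: [-0.5, -1.4, 0.0]
grip_width: 0.996
```

```bash
cat > measup.py <<'E'
from fit import *
import sys
g=np.array([float(sys.argv[1]),float(sys.argv[2])]);zb=float(sys.argv[3])
masks={}
exp={n:proj(n,[[g[0],g[1],zb+0.04]])[0] for n in('scene','top')}
for n in exp:
    im=manip.camera(n);cv2.imwrite(f'pics/m_{n}.png',im)
    for q in manip.cut_out('drum_center',n):
        m=q['pixels'];ys,xs=np.nonzero(m)
        d=np.hypot(xs.mean()-exp[n][0],ys.mean()-exp[n][1])
        print(n,round(q['score'],2),xs.mean().round(1),ys.mean().round(1),m.sum())
        if d<8 and n not in masks: masks[n]=m.astype(np.float32)
def cost(p,ns):
    e=0
    for n in ns:
        u,v=exp[n].astype(int);b=(u-28,v-28,u+28,v+28)
        s=softsil(n,cyl(np.array([p[0],p[1],zb+.04]),np.array([0,0,1.]),.08,.026),b)
        e+=np.abs(s-masks[n][b[1]:b[3],b[0]:b[2]]).sum()
    return e
for ns in [[k] for k in masks]+[list(masks)]:
    r=minimize(cost,g,args=(ns,),method='Nelder-Mead',options=dict(initial_simplex=g+np.array([[0,0],[.008,0],[0,.008]])));print(ns,r.x.round(4),r.fun)
print(manip.get_obs()['clock'],manip.get_obs()['position'].round(4))
for n,(u,v) in exp.items(): pass
def crop(n):
    u,v=exp[n].astype(int);i=cv2.imread(f'pics/m_{n}.png')[v-35:v+35,u-35:u+35];return cv2.resize(i,(390,390),interpolation=cv2.INTER_CUBIC)
cv2.imwrite('pics/'+sys.argv[4]+'.png',np.hstack([crop('scene'),crop('top')]))
E
python3 measup.py .595 -.142 0 u1
```

```text
scene 0.85 257.9 249.1 833
scene 0.69 239.2 216.7 337
scene 0.55 256.2 202.9 137
top 0.75 291.9 158.3 482
top 0.61 267.9 189.6 131
top 0.46 237.8 188.6 140
['scene'] [ 0.5965 -0.1347] 17.53125
['top'] [ 0.5951 -0.1381] 23.75
['scene', 'top'] [ 0.5966 -0.1366] 51.46875
18.4333 [ 0.5605 -0.2408  0.1429]
```

View pics/u1.png

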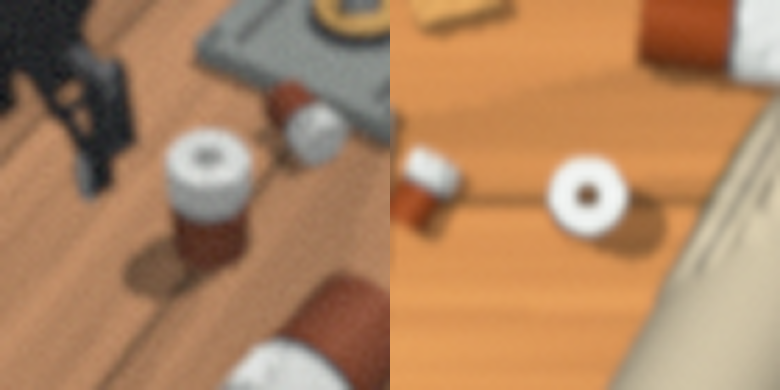

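>>> arm_command([
  [35,0,0],
  [35,0,0],
  [35,0,0],
  [5.5,-1.4,0],
  [0,0,30],
  [0,0,30],
  [0,0,20],
  [0,0,0],
  [0,0,0],
], turn=[0,0,0,0,0,0,0,0,0], grip=[0,0,0,0,0,0,0,0,0])

```text
clock: 19.18
position: [0.5954, -0.1359, 0.0626]
ee_rot: [0.816, 0.578, -0.001, -0.001]
ft_force: [-0.2, -0.3, 0.8]
grip_width: 0.996
```

```bash
python3 pic.py scene 240 215 35 u2; python3 -c "
from h import *
print(manip.get_obs()['joint_pos'].round(3))"
```

```text
[ 0.5963 -0.1365  0.0639] [ 0.5 -0.5  0.3] 19.2333
[-0.31   0.5    0.59   1.705 -0.316  1.032  0.049]
```

View pics/u2.png

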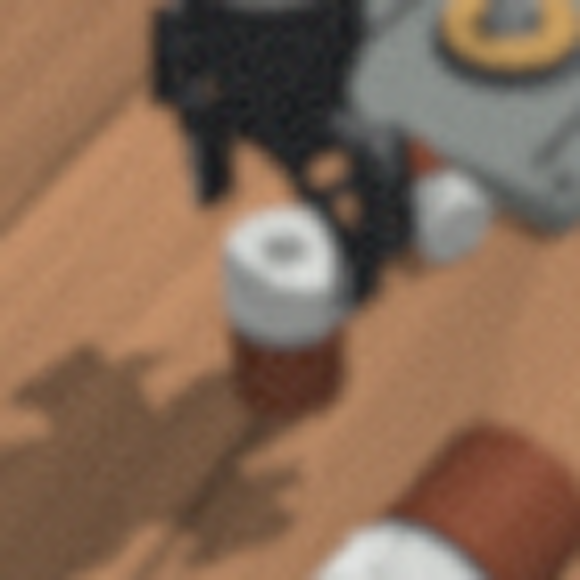

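>>> arm_command([
  [0,0,15],
  [0,0,0],
  [0,0,0],
  [0,0,0],
  [0,0,0],
  [0,0,0],
  [0,0,0],
  [0,0,0],
], turn=[0,0,0,0,0,0,0,0], grip=[0,0,0.3,0.5,1,1,1,1], newtons=60)

```text
clock: 19.9
position: [0.5965, -0.1372, 0.0496]
ee_rot: [0.816, 0.577, 0.001, 0.001]
ft_force: [-0.2, 0.6, 5.9]
grip_width: 0.595
```

>>> arm_command([
  [0,0,-20],
  [0,0,-35],
  [0,0,-35],
  [0,0,-35],
  [0,0,0],
  [0,0,0],
], turn=[0,0,0,0,0,0], grip=[1,1,1,1,1,1])

```text
clock: 20.4
position: [0.5967, -0.1374, 0.1755]
ee_rot: [0.817, 0.577, 0.002, 0.001]
ft_force: [-0.5, -1.1, -3.5]
grip_width: 0.598
```

>>> arm_command([
  [31.7,-12.4,0],
  [31.7,-12.4,0],
  [31.7,-12.4,0],
  [31.7,-12.4,0],
  [31.7,-12.4,0],
  [31.7,-12.4,0],
  [31.7,-12.4,0],
  [0,0,0],
  [0,0,0],
  [0,0,0],
], turn=[0,0,0,0,0,0,0,0,0,0], grip=[1,1,1,1,1,1,1,1,1,1])

```text
clock: 21.23
position: [0.5871, 0.1004, 0.172]
ee_rot: [0.816, 0.577, -0.001, -0.0]
ft_force: [0.3, -1.6, -2.3]
grip_width: 0.597
```

```bash
python3 - <<'E'
from fit import *
o=manip.get_obs();p=o['position'];print(p.round(4),R.from_quat(o['ee_rot']).as_matrix()[:,2].round(4))
im=manip.camera('scene');u,v,w=267,165,36;s=580/(2*w)
im=cv2.resize(im[v-w:v+w,u-w:u+w],None,fx=s,fy=s,interpolation=cv2.INTER_CUBIC)
def d(P,c,cl=True):
    cv2.polylines(im,[np.round((proj('scene',P)-[u-w-.5,v-w-.5])*s).astype(int)],cl,c,1)
c=cyl(np.array([p[0],p[1],p[2]-.0496+.04]),np.array([0,0,1.]),.08,.026);d(c[:40],(0,255,0));d(c[40:],(0,255,0))
S=np.array([.589,.101,0]);d([S+[0,0,.022],S+[0,0,.088]],(255,0,255),False)
r=cyl(S+[0,0,.034],np.array([0,0,1.]),.004,.034);d(r[40:],(255,0,255))
cv2.imwrite('pics/s1.png',im)
E
```

```text
[0.5871 0.1004 0.172 ] [-0.0018 -0.0011 -1.    ]
```

View pics/s1.png

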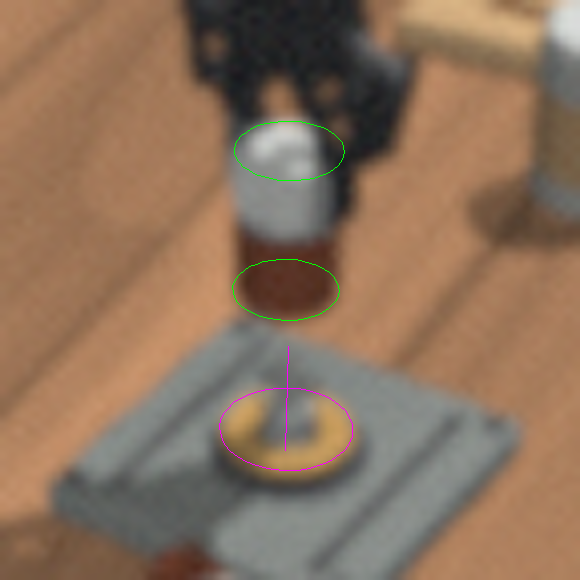

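>>> arm_command([
  [0,0,20],
  [0,0,20],
  [0,0,10],
  [0,0,0],
  [0,0,0],
  [0,0,0],
], turn=[0,0,0,0,0,0], grip=[1,1,1,1,1,1])

```text
clock: 21.78
position: [0.5884, 0.1005, 0.1241]
ee_rot: [0.817, 0.577, 0.001, 0.0]
ft_force: [-0.0, -0.3, -1.9]
grip_width: 0.593
```

>>> arm_command([
  [0,0,4],
  [0,0,4],
  [0,0,0],
  [0,0,0],
], turn=[0,0,0,0], grip=[1,1,1,1])

```text
clock: 22.12
position: [0.5877, 0.1011, 0.115]
ee_rot: [0.816, 0.577, -0.0, -0.0]
ft_force: [0.6, -0.1, -3.0]
grip_width: 0.599
```

>>> arm_command([
  [0,0,4],
  [0,0,0],
  [0,0,0],
], turn=[0,0,0], grip=[1,1,1])

```text
clock: 22.37
position: [0.5876, 0.1011, 0.1109]
ee_rot: [0.816, 0.577, -0.0, -0.0]
ft_force: [1.0, -0.1, -2.8]
grip_width: 0.589
```

>>> arm_command([
  [0,0,4],
  [0,0,0],
  [0,0,0],
], turn=[0,0,0], grip=[1,1,1])

```text
clock: 22.62
position: [0.5876, 0.101, 0.1068]
ee_rot: [0.816, 0.577, -0.0, -0.0]
ft_force: [0.6, -1.0, -1.9]
grip_width: 0.598
```

>>> arm_command([
  [0,0,4],
  [0,0,0],
  [0,0,0],
], turn=[0,0,0], grip=[1,1,1])

```text
clock: 22.87
position: [0.5876, 0.101, 0.1028]
ee_rot: [0.816, 0.577, -0.0, -0.0]
ft_force: [-0.1, 0.5, -2.3]
grip_width: 0.596
```

>>> arm_command([
  [0,0,4],
  [0,0,0],
  [0,0,0],
], turn=[0,0,0], grip=[1,1,1])

```text
clock: 23.12
position: [0.5876, 0.1011, 0.0988]
ee_rot: [0.816, 0.577, -0.0, -0.0]
ft_force: [-1.3, -0.1, -2.7]
grip_width: 0.593
```

>>> arm_command([
  [0,0,3],
  [0,0,0],
  [0,0,0],
], turn=[0,0,0], grip=[1,1,1])

```text
clock: 23.37
position: [0.5876, 0.1011, 0.0959]
ee_rot: [0.816, 0.577, -0.0, -0.0]
ft_force: [0.5, -0.1, -3.6]
grip_width: 0.596
```

>>> arm_command([
  [0,0,2],
  [0,0,0],
  [0,0,0],
], turn=[0,0,0], grip=[1,1,1])

```text
clock: 23.62
position: [0.5881, 0.1011, 0.0949]
ee_rot: [0.817, 0.577, 0.0, -0.0]
ft_force: [-3.9, -0.0, 5.0]
grip_width: 0.595
```

>>> arm_command([
  [0,0,0.7],
  [0,0,0],
  [0,0,0],
  [0,0,0],
], turn=[5,5,0,0], grip=[1,1,1,1])

```text
clock: 23.95
position: [0.5888, 0.101, 0.0948]
ee_rot: [0.864, 0.504, 0.001, 0.0]
ft_force: [-2.7, -1.5, 7.5]
grip_width: 0.598
```

>>> arm_command([
  [0,0,0],
  [0,0,0],
  [0,0,0],
], turn=[5,5,0], grip=[1,1,1])

```text
clock: 24.2
position: [0.5891, 0.1012, 0.095]
ee_rot: [0.906, 0.424, 0.002, 0.0]
ft_force: [-0.5, 0.6, 8.3]
grip_width: 0.596
```

>>> arm_command([
  [0,0,0],
  [0,0,0],
  [0,0,0],
], turn=[5,5,0], grip=[1,1,1])

```text
clock: 24.45
position: [0.589, 0.1011, 0.0949]
ee_rot: [0.939, 0.344, 0.001, 0.0]
ft_force: [0.4, 0.4, 7.9]
grip_width: 0.6
```

>>> arm_command([
  [0,0,0],
  [0,0,0],
  [0,0,0],
], turn=[5,5,0], grip=[1,1,1])

```text
clock: 24.7
position: [0.5889, 0.1, 0.0947]
ee_rot: [0.966, 0.26, 0.001, 0.001]
ft_force: [-0.1, -3.2, 6.2]
grip_width: 0.596
```

>>> arm_command([
  [0,0,0],
  [0,0,0],
  [0,0,0],
], turn=[5,5,0], grip=[1,1,1])

```text
clock: 24.95
position: [0.5887, 0.1006, 0.0943]
ee_rot: [0.984, 0.176, 0.001, 0.0]
ft_force: [0.8, -0.2, 3.2]
grip_width: 0.595
```

>>> arm_command([
  [0,0,0],
  [0,0,0],
  [0,0,0],
], turn=[5,5,0], grip=[1,1,1])

```text
clock: 25.2
position: [0.5876, 0.1014, 0.0931]
ee_rot: [0.996, 0.091, -0.0, -0.0]
ft_force: [0.3, 0.5, -2.0]
grip_width: 0.596
```

>>> arm_command([
  [0,0,2],
  [0,0,2],
  [0,0,0],
  [0,0,0],
], turn=[0,0,0,0], grip=[1,1,1,1])

```text
clock: 25.53
position: [0.5875, 0.1013, 0.0891]
ee_rot: [0.996, 0.093, -0.0, -0.0]
ft_force: [-1.3, 1.8, -3.3]
grip_width: 0.595
```

>>> arm_command([
  [0,0,2],
  [0,0,2],
  [0,0,0],
  [0,0,0],
], turn=[0,0,0,0], grip=[1,1,1,1])

```text
clock: 25.87
position: [0.588, 0.1013, 0.0857]
ee_rot: [0.996, 0.092, 0.0, -0.0]
ft_force: [-1.6, 1.1, 0.3]
grip_width: 0.593
```

>>> arm_command([
  [0,0,2],
  [0,0,2],
  [0,0,0],
  [0,0,0],
], turn=[0,0,0,0], grip=[1,1,1,1])

```text
clock: 26.2
position: [0.588, 0.1013, 0.0816]
ee_rot: [0.996, 0.092, 0.0, -0.0]
ft_force: [-1.6, 1.2, 4.3]
grip_width: 0.596
```

>>> arm_command([
  [0,0,2],
  [0,0,1],
  [0,0,0],
  [0,0,0],
], turn=[0,0,0,0], grip=[1,1,1,1])

```text
clock: 26.53
position: [0.588, 0.1013, 0.0787]
ee_rot: [0.996, 0.092, 0.0, -0.0]
ft_force: [-2.4, 1.0, 5.7]
grip_width: 0.596
```

>>> arm_command([
  [0,0,1],
  [0,0,0],
  [0,0,0],
], turn=[0,0,0], grip=[1,1,1], newtons=90)

```text
clock: 26.78
position: [0.588, 0.1013, 0.0778]
ee_rot: [0.996, 0.092, 0.0, -0.0]
ft_force: [-2.4, 2.2, 6.0]
grip_width: 0.597
```

>>> arm_command([
  [0,0,1],
  [0,0,0],
  [0,0,0],
], turn=[0,0,0], grip=[1,1,1])

```text
clock: 27.03
position: [0.5881, 0.1012, 0.0776]
ee_rot: [0.996, 0.092, 0.0, -0.001]
ft_force: [-5.9, 2.2, 15.6]
grip_width: 0.591
```

>>> arm_command([
  [0,0,1],
  [0,0,0],
  [0,0,0],
], turn=[0,0,0], grip=[1,1,1])

```text
clock: 27.28
position: [0.5882, 0.1013, 0.0775]
ee_rot: [0.996, 0.092, 0.0, -0.001]
ft_force: [-10.1, 1.5, 24.8]
grip_width: 0.589
```

```bash
python3 - <<'E'
from fit import *
im=manip.camera('scene');u,v,w=267,172,36;s=580/(2*w)
im=cv2.resize(im[v-w:v+w,u-w:u+w],None,fx=s,fy=s,interpolation=cv2.INTER_CUBIC)
S=np.array([.5885,.1012,0])
for zb,c in((.028,(0,255,0)),(.036,(255,0,255))):
    for q in np.split(cyl(S+[0,0,zb+.04],np.array([0,0,1.]),.08,.026),2):
        cv2.polylines(im,[np.round((proj('scene',q)-[u-w-.5,v-w-.5])*s).astype(int)],True,c,1)
cv2.imwrite('pics/f1.png',im)
t=manip.camera('top');cv2.imwrite('pics/f2.png',t)
for n in('scene','top'):
    for k,z in(('drum_center',.068),('drum_foot',.028)):
        print(n,k,[(round(q['score'],2),cam2w(n,q['xyz']).round(3).tolist()) for q in manip.tip_of(k,n)])
o=manip.get_obs();print(o['clock'],o['position'].round(4),o['ft_force'].round(1),o['grip_width'])
E
```

```text
scene drum_center [(0.67, [0.591, 0.105, 0.064]), (0.62, [0.787, -0.026, -0.001]), (0.6, [0.723, -0.232, 0.034]), (0.48, [0.604, -0.016, 0.013])]
scene drum_foot [(0.57, [0.732, -0.175, 0.033]), (0.54, [0.59, 0.096, 0.024]), (0.52, [0.581, -0.006, 0.015])]
top drum_center [(0.61, [0.587, 0.1, 0.02]), (0.57, [0.723, -0.234, 0.041]), (0.48, [0.603, -0.017, 0.015])]
top drum_foot [(0.89, [0.73, -0.186, 0.037]), (0.56, [0.581, -0.0, 0.018])]
27.5833 [0.5882 0.1013 0.0775] [-10.3   1.7  25.8] 0.5901920997593242
```

View pics/f1.png

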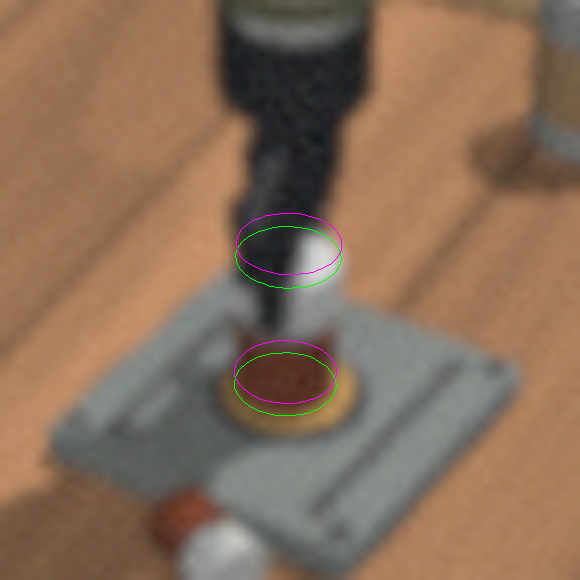

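View pics/f2.png

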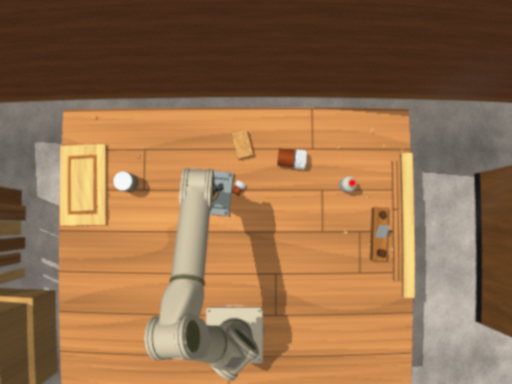

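```bash
python3 -c "
from h import *
print(manip.hand_in());o=manip.get_obs();print(o['clock'],o['position'],o['ft_force'])"
```

```text
the job is handed in; nothing more can be done
None
the job is handed in; nothing more can be done
```

The middle-sized drum is on the spindle, coupled over the cross pin, pushed fully home and still held down there. I handed in at about 27.6 s.

**What I did:**
- I gripped the drum by its collar and worked it upright: I shook it in the grip until it hung foot-down, then tipped it over its rim on the bench. I let go and saw it standing collar up.
- I regripped it, put it over the spindle, and turned it under light pressure. After about 60° the keyway dropped over the pin, and I pushed it down through the spring.

**Last checks:**
- **Home position:** the hard stop came with the drum's rim at about 28 mm above the bench, the height worked out for fully home. The force then rose from 6 N to about 25 N.
- **Picture:** the scene view matches the fully-home outline, not the outline 8 mm higher where the drum only rests on the spring ring.
- **Listed things:** the glue, can, cork block and plane look unmoved.

**What went wrong or disagreed:**
- My first lift failed: the drum slipped from a light grip and fell back on its side. The small look-alike drum was pushed about 45 mm, probably in that fall.
- About 10 N of sideways force remains at the wrist.
- The top camera's network put the drum's centre too low (20 mm), but the arm hid the drum from it. The scene camera's 64 mm agrees with the drum being home.

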